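# Put the sockets back in their tray by size

## Task

Put the four loose steel sockets back into the socket tray, standing upright on the floors of their pockets and matched by size: the smallest socket in the smallest pocket, the next in the next, and so on up to the largest in the largest. Leave the spool of solder and the bolt among them where they are.

Things in the scene. Friction and masses are not known exactly. Their poses are not given: they have to be found in the camera images.
- socket_a (a point): the smallest of four plain steel wrench sockets: an upright cylinder 22 mm in diameter and 40 mm high with a hexagonal mouth on top, standing loose on the bench, under 0.35 kg. The point is its centre, half-way up; z is its axis. It can be gripped across its diameter anywhere above its lower third.
- socket_b (a point): the second smallest of four plain steel wrench sockets: an upright cylinder 30 mm in diameter and 44 mm high with a hexagonal mouth on top, standing loose on the bench, under 0.35 kg. The point is its centre, half-way up; z is its axis. It can be gripped across its diameter anywhere above its lower third.
- socket_c (a point): the second largest of four plain steel wrench sockets: an upright cylinder 38 mm in diameter and 48 mm high with a hexagonal mouth on top, standing loose on the bench, under 0.35 kg. The point is its centre, half-way up; z is its axis. It can be gripped across its diameter anywhere above its lower third.
- socket_d (a point): the largest of four plain steel wrench sockets: an upright cylinder 46 mm in diameter and 54 mm high with a hexagonal mouth on top, standing loose on the bench, under 0.35 kg. The point is its centre, half-way up; z is its axis. It can be gripped across its diameter anywhere above its lower third.
- pocket_a (a point): the smallest of the four round pockets of the socket tray: 38 mm across, 10 mm deep with a flat floor, open to the top. The point is the centre of its floor, about 12 mm above the bench; z is up. Each pocket lies in its own 78 mm square black insert, the four standing 2 by 2, 79 mm from centre to centre, in any arrangement, in a fixed flat grey pan 168 mm square. The tops of the inserts stand 22 mm above the bench.
- pocket_b (a point): the second smallest of the four round pockets of the socket tray: 46 mm across, 10 mm deep with a flat floor, open to the top. The point is the centre of its floor, about 12 mm above the bench; z is up. Each pocket lies in its own 78 mm square black insert, the four standing 2 by 2, 79 mm from centre to centre, in any arrangement, in a fixed flat grey pan 168 mm square. The tops of the inserts stand 22 mm above the bench.
- pocket_c (a point): the second largest of the four round pockets of the socket tray: 54 mm across, 10 mm deep with a flat floor, open to the top. The point is the centre of its floor, about 12 mm above the bench; z is up. Each pocket lies in its own 78 mm square black insert, the four standing 2 by 2, 79 mm from centre to centre, in any arrangement, in a fixed flat grey pan 168 mm square. The tops of the inserts stand 22 mm above the bench.
- pocket_d (a point): the largest of the four round pockets of the socket tray: 62 mm across, 10 mm deep with a flat floor, open to the top. The point is the centre of its floor, about 12 mm above the bench; z is up. Each pocket lies in its own 78 mm square black insert, the four standing 2 by 2, 79 mm from centre to centre, in any arrangement, in a fixed flat grey pan 168 mm square. The tops of the inserts stand 22 mm above the bench.
- spool (a point): a loose spool of solder, 54 mm in diameter, 37 mm high, standing among the sockets; it is no socket and stays where it is. The point is its centre.
- bolt (a point): a loose steel bolt lying flat among the sockets, 66 mm long, 17 mm high, 20 mm wide at the head; it is no socket and stays where it is. The point is its centre, its y axis runs along the bolt.
Things that resemble listed ones, but are neither listed nor needed, are in the scene too. Leave any red or yellow look-alike of the part that bears socket_b alone.

How it is judged:
At the end, for the whole second after the job is handed in: Each of the four sockets stands upright (within about 7 degrees) on the floor of the pocket of its own size rank (centre within 12 mm of the pocket's, height within 4 mm of seated), released and at rest (horizontal distance between socket_a and pocket_a below 0.012 m and z of socket_a in the frame of pocket_a between 0.016 and 0.024 m and angle between each of socket_a, socket_b, socket_c, socket_d's own z axis and vertical below 0.12 rad and linear speed of each of body_a, body_b, body_c, body_d below 0.02 m/s and horizontal distance between socket_b and pocket_b below 0.012 m and z of socket_b in the frame of pocket_b between 0.018 and 0.026 m and horizontal distance between socket_c and pocket_c below 0.012 m and z of socket_c in the frame of pocket_c between 0.02 and 0.028 m and horizontal distance between socket_d and pocket_d below 0.012 m and z of socket_d in the frame of pocket_d between 0.023 and 0.031 m); the robot touches nothing.
It fails at once if the spool of solder is moved by more than 30 mm (distance of spool from where it was at the start of the episode above 0.03 m).
It fails at once if the bolt is moved by more than 30 mm (distance of bolt from where it was at the start of the episode above 0.03 m).
It also fails if it takes over 128 s, if anything falls off the work surface, if the arm or the gripper's body presses on something with over 40 N, if the wrist force passes 120 N, or if a joint passes its speed limit or range.

## Robot

A 7-joint arm with a two-finger parallel gripper is mounted at the origin on a cart in front of the work surface, level with it; the furniture and walls round the work are solid. World frame = base frame: x ahead of the robot, y to its left, z up, the work surface at z = 0. Lengths are in m, angles in rad, forces in N, time in s.
With the tool pointing down it reaches from about 0.4 to 0.75 m from the base axis. Payload 19.5 kg.
Tool frame: the origin (TCP) lies at the very end of the fingers, on their centre line; the grasp point (between the pads) lies 19 mm behind it; z points along the fingers, y is the line along which they close (so a half turn about z gives the same grasp; the last joint's range is limited). The gripper opens to 85 mm and grips with 20 to 120 N. Pads are 22 mm wide; open, the fingers measure 114 mm over their backs; the gripper's body (76 mm by 85 mm) begins 54 mm behind the grasp point. The pads swing forward as they close: fully open they stand 13 mm farther back than shut.
Start: joints at [-1.364, 0.707, -0.028, 1.485, 0.022, 0.951, -0.075], TCP at [0.142, 0.557, 0.231] pointing down, gripper open.
Joint ranges: [-2.71, 2.71], [-0.32, 2.16], [-1.57, 1.52], [0, 2.45], [-1.46, 4.6], [0, 2.02], [-2.83, 2.83]. Speed limits (rad/s): [1.89, 1.89, 2.57, 2.57, 3.01, 3.01, 3.01].

## Interface

Orientations are given as a unit quaternion [w, x, y, z].
In Python, from rig import r, grab_frame gives the robot as it stands.
- The arm moves only by the shell command python3 -m pendant 'ROWS' [OPENING]. ROWS is text: rows parted by semicolons, each of 4 numbers parted by spaces: the shift along the tool's x, y, z in units of 0.25 m (1.0 is 0.25 m), then the turn about the tool's z in units of pi rad (1.0 is pi rad). In form: tx ty tz turn; .... A call has exactly 5 rows; each row shifts and turns the commanded pose from where the row before left it, along the tool's axes as they then stand; what a row does not reach is not made up. A row lasts 1/8 s, in which the tool goes at most 62.5 mm and 10.7 degrees, less where a joint would pass 70% of its speed; a pose out of reach is approached as far as the arm can. A call with a number of a shift or a turn outside -1 to 1 is refused whole. A call with a gripper value outside its range is refused whole. OPENING is the closure, from 0 (fully open) to 1 (shut), set as the call begins (- or left out, the last holds). The fingers move at their own pace and stop on an object; the grip force is fixed at half the most. Time passes only in rows, so rows that do not move let the fingers close, or fill a call up. It gives the time, the measured TCP pose, the force, the opening and the grip force at its end, in the units of the state.
- r.sense(): the state, without advancing time (a new reading comes with each control period).
- grab_frame(name): name is "side" or "top"; returns a dict with "frame" (384x512x3 uint8, red, green, blue), "camera_matrix" (3x3 intrinsics, pixels), "view" (4x4, takes a point from world to camera coordinates). Camera axes: x right, y down, z forward; pixel columns grow to the right and rows downward; lengths in m; the calibration is good to about 2 mm. A picture is of the moment at which its call begins. There is no depth.
- r.sign_off(): hands the job in; it is judged then, once.
The state is a dict: "time_s": time; "joint_pos": joint angles; "dq": joint speeds; "joint_efforts": joint torques, N m; "tool_pos": TCP position; "tcp_rot": TCP orientation; "ft_force": force on the tool from outside, world axes, zero at the start; "moment": the same for the moment, N m; "width": opening from 0.0 (shut) to 1.0 (fully open); "grasp_force": force on a finger pad.
Only numpy, scipy, OpenCV 4.12 (cv2) and the standard library are available. Lean on these libraries where they do the work, as an engineer would, in place of code of your own. Each camera call takes 0.05 s, during which the arm holds its last target. There are 200 camera calls.

## Working session

There is one attempt and no reset: what is moved stays moved. The work goes in short steps, Python scripts to look and compute and a shell command to move; the robot and the scene stay as the last step left them, time stands still between calls to the robot, and variables do not carry over. Pictures are saved under pics/ and viewed, at most 14 in all, crops included, and the job is handed in when it is done.

```bash
mkdir -p pics; ls
python3 - <<'E'
from rig import r, grab_frame
import cv2,pickle
for n in("top","side"):
    f=grab_frame(n); pickle.dump(f,open(f"{n}0.pkl","wb"))
    im=cv2.cvtColor(f["frame"],cv2.COLOR_RGB2BGR)
    cv2.imwrite(f"pics/{n}0.png",cv2.resize(im,(800,600),interpolation=cv2.INTER_CUBIC))
    print(n,f["camera_matrix"].tolist(),f["view"].round(3).tolist())
s=r.sense();print(s)
E
```

```text
pics
top [[449.19680182257304, 0.0, 258.964157589619], [0.0, 449.19680182257304, 186.54929489029428], [0.0, 0.0, 1.0]] [[-0.028, -1.0, 0.005, -0.017], [-0.982, 0.026, -0.188, 0.543], [0.188, -0.01, -0.982, 1.45], [0.0, 0.0, 0.0, 1.0]]
side [[441.3724560395537, 0.0, 254.8853183877475], [0.0, 441.3724560395537, 189.11977924802738], [0.0, 0.0, 1.0]] [[0.89, -0.456, 0.014, -0.52], [-0.218, -0.451, -0.866, 0.136], [0.401, 0.767, -0.501, 0.998], [0.0, 0.0, 0.0, 1.0]]
{'time_s': 0.1, 'joint_pos': array([-1.36370244,  0.70697108, -0.02759808,  1.48489536,  0.02198099,
        0.95086881, -0.07547906]), 'dq': array([ 4.85805880e-04, -9.70109484e-04, -3.53183563e-05,  7.91338211e-04,
       -5.59446563e-04, -3.90711419e-04, -1.25705242e-03]), 'joint_efforts': array([ 4.68853104e-03, -8.84285259e+01,  1.23717126e+00, -2.36451209e+01,
        1.71077769e-02,  5.09218560e-03,  6.85405303e-05]), 'tool_pos': array([0.14153868, 0.55710509, 0.23092778]), 'tcp_rot': array([-4.30068642e-05,  1.24079447e-01,  9.92272198e-01, -4.18205267e-04]), 'ft_force': array([-0.20452742, -0.19027226, -0.25527668]), 'moment': array([-0.03226962,  0.00429854,  0.02634491]), 'grasp_force': 0.0, 'width': 1.0001329919811335}
```

View pics/top0.png

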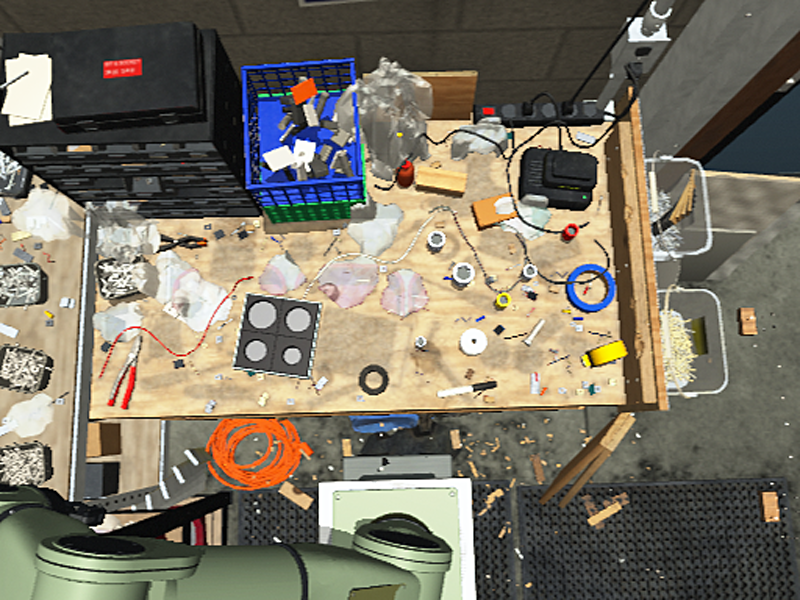

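View pics/side0.png

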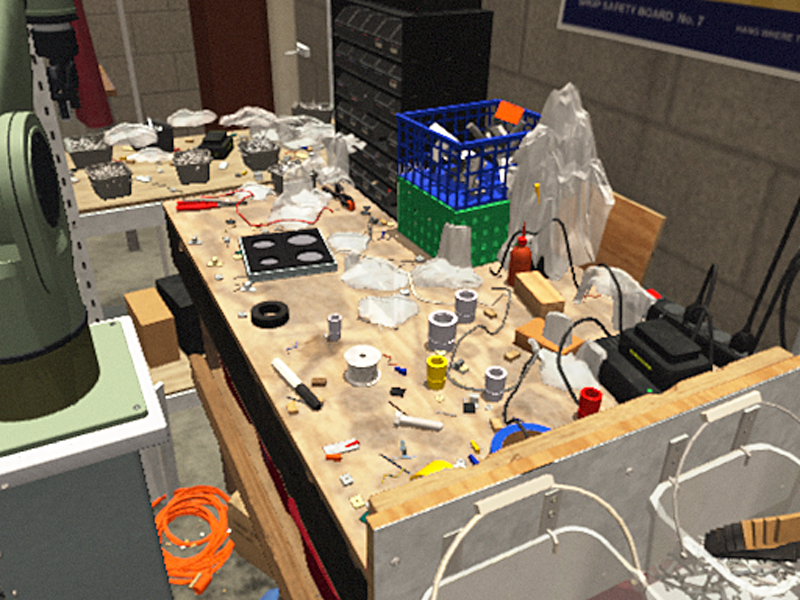

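The top view (800x600 scale) shows grey sockets at (437,240), (462,273), (530,271) and (421,343). The look-alikes are yellow (503,299) and red (570,232). The spool is at (474,342), the bolt at (534,332), a black ring at (374,379), and the pockets at (262,316), (298,319), (256,350) and (292,355). I'll check these choices in a close crop.

Run:
```python
import cv2,pickle
f=pickle.load(open("top0.pkl","rb"));im=cv2.cvtColor(f["frame"],cv2.COLOR_RGB2BGR)
a=im[140:250,255:385]; cv2.imwrite("pics/c1.png",cv2.resize(a,None,fx=5,fy=5,interpolation=cv2.INTER_CUBIC))
a=im[180:245,145:215]; cv2.imwrite("pics/c2.png",cv2.resize(a,None,fx=8,fy=8,interpolation=cv2.INTER_CUBIC))
```

```text
(no output)
```

View pics/c1.png

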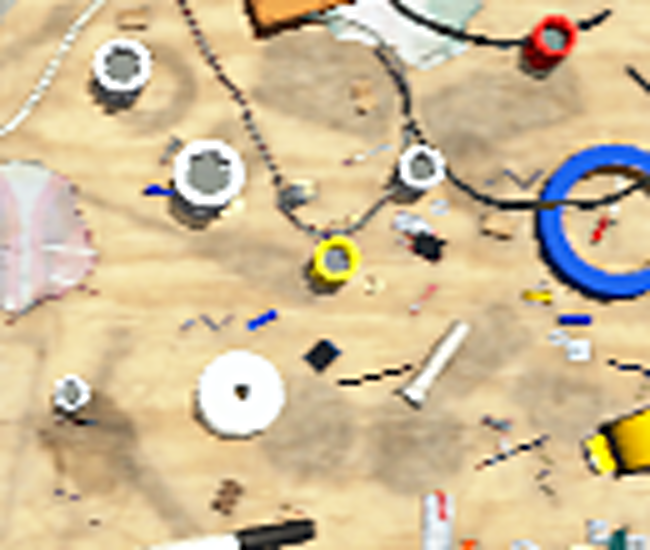

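View pics/c2.png

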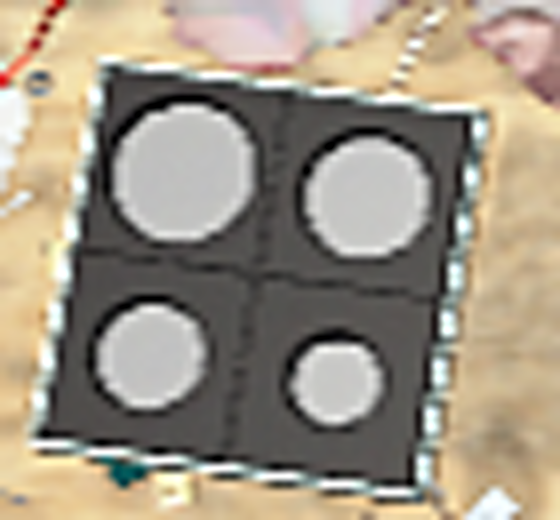

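```bash
cat > h.py <<'E'
import numpy as np,pickle,sys
from scipy.spatial.transform import Rotation as R
def ray(f,u,v,z):
    V=f["view"];Rm=V[:3,:3];c=-Rm.T@V[:3,3]
    d=Rm.T@np.linalg.inv(f["camera_matrix"])@[u,v,1]
    return c+d*(z-c[2])/d[2]
def proj(f,p):
    q=f["camera_matrix"]@(f["view"]@np.r_[p,1])[:3];return q[:2]/q[2]
def go(x,y,z,yaw=None):
    """print shift in tool axes (units .25 m) from measured pose; yaw = angle of finger line (deg, mod 180)"""
    from rig import r
    s=r.sense();q=s["tcp_rot"];M=R.from_quat([q[1],q[2],q[3],q[0]]).as_matrix()
    d=M.T@(np.array([x,y,z])-s["tool_pos"])/.25
    a=np.degrees(np.arctan2(M[1,1],M[0,1]))
    t=0 if yaw is None else -((yaw-a+90)%180-90)/180
    print("shift",d.round(4),"turn(units pi)",round(t,4),"line",a.round(1),"tcp",s["tool_pos"].round(4),"t",round(s["time_s"],2),"w",round(s["width"],3),"q7",s["joint_pos"][6].round(2))
E
cat > m.py <<'E'
from h import *
f=pickle.load(open("top0.pkl","rb"))
for n,u,v,z in[("a",71,393,.04),("b",422,168,.044),("c",122,66,.048),("d",208,173,.054),("spool",240,392,.037),("bolth",412,395,.012),("boltt",462,325,.012),("yel",337,260,.044)]:
    print(n,ray(f,255+u/5-.4,140+v/5-.4,z).round(3))
for n,u,v in[("pa",336,381),("pb",150,355),("pc",367,196),("pd",184,172)]:
    print(n,ray(f,145+u/8-.44,180+v/8-.44,.012).round(3))
g=pickle.load(open("side0.pkl","rb"))
for n,u,v,z in[("a",334.5,318,.04),("b",495,371,.044),("c",466,294,.048),("d",443,316,.054)]:
    print("side",n,ray(g,u*.64-.2,v*.64-.2,z).round(3))
E
python3 m.py
```

```text
a [ 0.437 -0.062  0.04 ]
b [ 0.583 -0.304  0.044]
c [ 0.658 -0.103  0.048]
d [ 0.581 -0.158  0.054]
spool [ 0.435 -0.175  0.037]
bolth [ 0.432 -0.294  0.012]
boltt [ 0.479 -0.331  0.012]
yel [ 0.521 -0.243  0.044]
pa [0.417 0.215 0.012]
pb [0.43  0.294 0.012]
pc [0.495 0.202 0.012]
pd [0.508 0.28  0.012]
side a [ 0.436 -0.065  0.04 ]
side b [ 0.583 -0.301  0.044]
side c [ 0.659 -0.102  0.048]
side d [ 0.583 -0.155  0.054]
```

```bash
python3 -c "
from h import *
go(.43,.35,.2,90)
go(.437,-.063,.12,90)
go(.437,.35,.231,90)"
```

```text
shift [-1.3223 -0.5187  0.1242] turn(units pi) -0.0792 line 75.7 tcp [0.1415 0.5571 0.2309] t 0.1 w 1.0 q7 -0.08
shift [-1.7562 -2.1127  0.4455] turn(units pi) -0.0792 line 75.7 tcp [0.1415 0.5571 0.2309] t 0.1 w 1.0 q7 -0.08
shift [-1.3494e+00 -5.1190e-01  2.0000e-04] turn(units pi) -0.0792 line 75.7 tcp [0.1415 0.5571 0.2309] t 0.1 w 1.0 q7 -0.08
```

```bash
python3 -m pendant '-0.1 0 0 -0.04; -0.1 0 0 -0.0392; -0.2 0 0 0; -0.2 -0.1 0 0; -0.2 -0.1 0 0' 0; python3 -m pendant '-0.2 -0.1 0 0; -0.1 -0.15 0 0; 0 -0.2 0 0; 0 -0.2 0 0; 0 -0.2 0 0'; python3 -c "
from h import *
go(.437,-.063,.1,90)"
```

```text
time_s: 0.72
tool_pos: [0.342, 0.4971, 0.2309]
tcp_rot: [-0.0, -0.0, 1.0, -0.0]
ft_force: [0.4, 0.5, 0.1]
width: 0.997
grasp_force: 0.0
time_s: 1.35
tool_pos: [0.4154, 0.2838, 0.2311]
tcp_rot: [-0.0, 0.0, 1.0, -0.0]
ft_force: [1.2, 0.7, -0.9]
width: 0.999
grasp_force: 0.0
shift [-0.0867 -1.3871  0.525 ] turn(units pi) -0.0 line 90.0 tcp [0.4154 0.2838 0.2311] t 1.35 w 0.999 q7 0.77
```

```bash
python3 -m pendant '0 -0.2 0 0; -0.04 -0.2 0 0; 0 -0.2 0 0; 0 -0.2 0.1 0; 0 -0.2 0.1 0'; python3 -m pendant '0 -0.2 0.1 0; 0 -0.1 0.1 0; 0 0 0.1 0; 0 0 0 0; 0 0 0 0';  python3 -c "
from h import *
go(.437,-.063,.014,90)"
```

```text
time_s: 1.98
tool_pos: [0.4255, 0.034, 0.1808]
tcp_rot: [0.0, -0.0, 1.0, 0.0]
ft_force: [1.2, -0.3, -0.3]
width: 0.995
grasp_force: 0.0
time_s: 2.6
tool_pos: [0.4258, -0.0391, 0.107]
tcp_rot: [0.0, -0.0, 1.0, -0.0]
ft_force: [-0.5, 0.1, 1.2]
width: 0.996
grasp_force: 0.0
shift [-0.0444 -0.0954  0.3721] turn(units pi) 0.0002 line 90.0 tcp [ 0.4258 -0.0391  0.107 ] t 2.6 w 0.996 q7 1.27
```

```bash
python3 -m pendant '-0.044 -0.095 0 0; 0 0 0 0; 0 0 0.12 0; 0 0 0.12 0; 0 0 0.132 0'; python3 -m pendant '0 0 0 0;0 0 0 0;0 0 0 0;0 0 0 0;0 0 0 0' 1;python3 -m pendant '0 0 0 0;0 0 0 0;0 0 0 0;0 0 0 0;0 0 0 0';  python3 -c "
from h import *
go(.437,-.063,.014,90)"
```

```text
time_s: 3.22
tool_pos: [0.4371, -0.0626, 0.0133]
tcp_rot: [0.001, -0.0, 1.0, 0.0]
ft_force: [1.1, 0.8, -0.0]
width: 1.0
grasp_force: 0.0
time_s: 3.85
tool_pos: [0.4371, -0.0633, 0.0144]
tcp_rot: [0.001, 0.0, 1.0, -0.0]
ft_force: [-1.3, 0.8, 18.2]
width: 0.238
grasp_force: 58.0
time_s: 4.47
tool_pos: [0.4371, -0.0633, 0.0144]
tcp_rot: [0.001, 0.0, 1.0, -0.0]
ft_force: [-0.2, 0.9, 18.6]
width: 0.232
grasp_force: 58.0
shift [0.0005 0.0013 0.0018] turn(units pi) -0.0001 line 90.0 tcp [ 0.4371 -0.0633  0.0144] t 4.47 w 0.232 q7 1.28
```

```bash
python3 -m pendant '0 0 -0.1 0; 0 0 -0.2 0; 0 0.15 -0.1 0; 0 0.2 0 0; 0 0.2 0 0'; python3 -m pendant '0.03 0.2 0 0; 0.03 0.2 0 0; 0.02 0.15 0 0; 0 0 0 0; 0 0 0 0';  python3 -c "
from h import *
go(.417,.215,.0275,90)"
```

```text
time_s: 5.1
tool_pos: [0.4368, 0.0756, 0.1142]
tcp_rot: [0.001, 0.0, 1.0, 0.0]
ft_force: [1.7, 0.5, -0.9]
width: 0.235
grasp_force: 58.8
time_s: 5.72
tool_pos: [0.4168, 0.211, 0.1136]
tcp_rot: [0.0, 0.0, 1.0, -0.0]
ft_force: [-0.5, 0.1, -0.5]
width: 0.238
grasp_force: 58.9
shift [-0.0008  0.0162  0.3445] turn(units pi) -0.0002 line 90.0 tcp [0.4168 0.211  0.1136] t 5.72 w 0.238 q7 0.9
```

```bash
python3 -m pendant '0 0.016 0.1 0; 0 0 0.1 0; 0 0 0.08 0; 0 0 0.04 0; 0 0 0.024 0'; python3 -m pendant '0 0 0 0;0 0 0 0;0 0 0 0;0 0 0 0;0 0 0 0' 0.55;  python3 -m pendant '0 0 -0.1 0;0 0 -0.1 0;0 0 -0.1 0;0 0 -0.1 0;0 -0.1 -0.1 0'; python3 -c "
from h import *
go(.582,-.1565,.12,90)"
```

```text
time_s: 6.35
tool_pos: [0.4168, 0.2152, 0.0273]
tcp_rot: [0.0, 0.0, 1.0, -0.0]
ft_force: [0.0, 0.0, 0.2]
width: 0.239
grasp_force: 58.9
time_s: 6.98
tool_pos: [0.4167, 0.2158, 0.0274]
tcp_rot: [0.0, -0.0, 1.0, -0.0]
ft_force: [0.9, -0.2, 0.3]
width: 0.454
grasp_force: 0.0
time_s: 7.6
tool_pos: [0.4164, 0.1916, 0.1531]
tcp_rot: [0.0, -0.001, 1.0, 0.0]
ft_force: [0.1, -0.8, -0.5]
width: 0.453
grasp_force: 0.0
shift [-0.6589 -1.3942  0.1318] turn(units pi) 0.0007 line 90.1 tcp [0.4164 0.1916 0.1531] t 7.6 w 0.453 q7 0.93
```

```bash
python3 -m pendant '-0.1 -0.2 0 0; -0.1 -0.2 0 0; -0.1 -0.2 0 0; -0.1 -0.2 0 0; -0.1 -0.2 0 0' 0; python3 -m pendant '-0.1 -0.2 0 0; -0.06 -0.19 0 0; 0 0 0 0; 0 0 0 0;0 0 0 0';  python3 - <<'E'
from h import *
from rig import grab_frame
import cv2
go(.582,-.1565,.018,90)
f=grab_frame("top");im=cv2.cvtColor(f["frame"],cv2.COLOR_RGB2BGR)
cv2.imwrite("pics/t2.png",cv2.resize(im[130:260,140:370],None,fx=3.4,fy=3.4,interpolation=cv2.INTER_CUBIC))
E
```

```text
time_s: 8.22
tool_pos: [0.5422, -0.061, 0.1524]
tcp_rot: [-0.0, 0.0, 1.0, 0.0]
ft_force: [-0.0, 1.3, -0.1]
width: 0.999
grasp_force: 0.0
time_s: 8.85
tool_pos: [0.5816, -0.1556, 0.1525]
tcp_rot: [-0.0, -0.001, 1.0, 0.0]
ft_force: [0.6, -0.2, 0.5]
width: 1.002
grasp_force: 0.0
shift [-0.0015 -0.0039  0.538 ] turn(units pi) 0.0005 line 90.1 tcp [ 0.5816 -0.1556  0.1525] t 8.85 w 1.002 q7 1.58
```

View pics/t2.png

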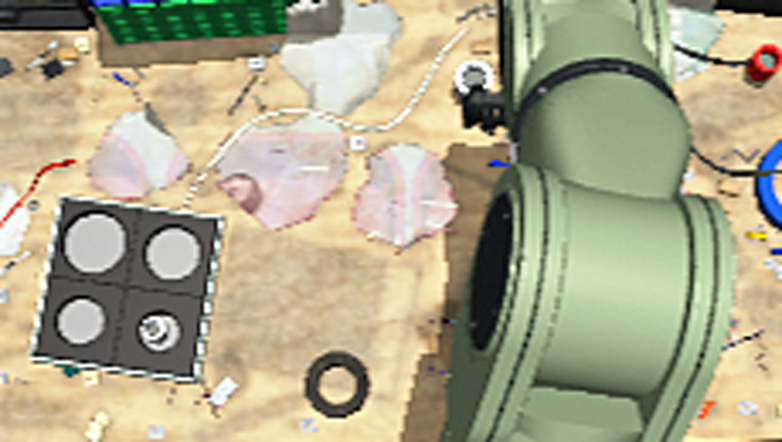

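Socket a stands in the smallest pocket, at crop pixel (158,330). Next is d.

```bash
python3 -m pendant '0 0 0.12 0; 0 0 0.14 0; 0 0 0.14 0; 0 0 0.138 0; 0 0 0 0'; python3 -m pendant '0 0 0 0;0 0 0 0;0 0 0 0;0 0 0 0;0 0 0 0' 1;python3 -m pendant '0 0 -0.1 0; 0 0 -0.2 0; 0 0.1 -0.12 0; 0.05 0.2 0 0; 0.05 0.2 0 0'; python3 -m pendant '0.05 0.2 0 0; 0.05 0.2 0 0;0.05 0.2 0 0;0.04 0.2 0 0;0 0.2 0 0'; python3 -c "
from h import *
go(.508,.28,.031,90)"
```

```text
time_s: 9.52
tool_pos: [0.5806, -0.1558, 0.0164]
tcp_rot: [-0.002, -0.001, 1.0, 0.0]
ft_force: [-0.2, -0.1, -0.1]
width: 1.002
grasp_force: 0.0
time_s: 10.15
tool_pos: [0.5823, -0.1569, 0.0195]
tcp_rot: [0.001, 0.0, 1.0, -0.0]
ft_force: [-2.7, -0.1, 13.0]
width: 0.525
grasp_force: 59.6
time_s: 10.78
tool_pos: [0.5563, -0.0305, 0.1238]
tcp_rot: [0.001, 0.0, 1.0, 0.0]
ft_force: [0.3, 0.4, -2.3]
width: 0.525
grasp_force: 62.0
time_s: 11.4
tool_pos: [0.5085, 0.22, 0.1236]
tcp_rot: [0.0, -0.0, 1.0, 0.0]
ft_force: [1.4, -0.0, -2.6]
width: 0.521
grasp_force: 62.0
shift [0.0021 0.2399 0.3704] turn(units pi) 0.0001 line 90.0 tcp [0.5085 0.22   0.1236] t 11.4 w 0.521 q7 0.97
```

```bash
python3 -m pendant '0 0.12 0 0; 0 0.1 0 0; 0 0 0 0; 0 0 0 0; 0 0 0 0'; python3 -c "
from h import *
go(.508,.28,.0325,90)"
```

```text
time_s: 12.02
tool_pos: [0.5093, 0.2724, 0.123]
tcp_rot: [0.0, 0.001, 1.0, -0.0]
ft_force: [-0.1, -0.3, -2.5]
width: 0.525
grasp_force: 62.1
shift [0.0054 0.0304 0.3621] turn(units pi) -0.0003 line 89.9 tcp [0.5093 0.2724 0.123 ] t 12.03 w 0.525 q7 0.91
```

```bash
python3 -m pendant '0.005 0.03 0.1 0; 0 0 0.1 0; 0 0 0.09 0; 0 0 0.05 0; 0 0 0.022 0'; python3 -m pendant '0 0 0 0;0 0 0 0;0 0 0 0;0 0 0 0;0 0 0 0' 0.25;  python3 -m pendant '0 0 -0.1 0;0 0 -0.1 0;0 0 -0.1 0;0 0 -0.1 0;0 -0.1 -0.1 0'; python3 -m pendant '-0.1 -0.2 0 0; -0.1 -0.2 0 0; -0.1 -0.2 0 0; -0.1 -0.2 0 0; -0.1 -0.2 0 0' 0; python3 -c "
from h import *
go(.6585,-.1025,.016,90)"
```

```text
time_s: 12.65
tool_pos: [0.508, 0.2805, 0.0321]
tcp_rot: [-0.0, 0.0, 1.0, -0.0]
ft_force: [-0.7, 0.2, -1.9]
width: 0.524
grasp_force: 62.1
time_s: 13.28
tool_pos: [0.5079, 0.2808, 0.0324]
tcp_rot: [0.0, -0.0, 1.0, -0.0]
ft_force: [-0.3, -0.1, 0.4]
width: 0.751
grasp_force: 0.0
time_s: 13.9
tool_pos: [0.5074, 0.2568, 0.1581]
tcp_rot: [-0.0, -0.001, 1.0, 0.0]
ft_force: [0.8, -1.0, -0.3]
width: 0.753
grasp_force: 0.0
time_s: 14.52
tool_pos: [0.6335, 0.004, 0.1574]
tcp_rot: [0.0, 0.0, 1.0, 0.0]
ft_force: [1.0, 0.8, 0.3]
width: 1.003
grasp_force: 0.0
shift [-0.1001 -0.4261  0.5657] turn(units pi) -0.0 line 90.0 tcp [0.6335 0.004  0.1574] t 14.53 w 1.003 q7 1.38
```

```bash
python3 -m pendant '-0.05 -0.2 0 0; -0.05 -0.2 0 0; 0 -0.025 0 0; 0 0 0 0; 0 0 0 0'; python3 -c "
from h import *
go(.6585,-.1025,.016,90)"
```

```text
time_s: 15.15
tool_pos: [0.6579, -0.0989, 0.1575]
tcp_rot: [-0.0, -0.001, 1.0, 0.0]
ft_force: [0.0, -0.4, -0.4]
width: 0.999
grasp_force: 0.0
shift [-0.0025 -0.0145  0.5658] turn(units pi) 0.0005 line 90.1 tcp [ 0.6579 -0.0989  0.1575] t 15.15 w 0.999 q7 1.54
```

```bash
python3 -m pendant '-0.002 -0.014 0.12 0; 0 0 0.15 0; 0 0 0.15 0; 0 0 0.145 0; 0 0 0 0'; python3 -m pendant '0 0 0 0;0 0 0 0;0 0 0 0;0 0 0 0;0 0 0 0' 1;python3 -c "
from h import *
go(.6585,-.1025,.016,90)";python3 -m pendant '0 0 -0.1 0; 0 0 -0.2 0; 0 0.1 -0.2 0; 0.1 0.18 0 0; 0.1 0.18 0 0'; python3 -m pendant '0.1 0.18 0 0; 0.1 0.18 0 0;0.1 0.18 0 0;0.1 0.17 0 0;0.05 0.05 0 0'; python3 -m pendant '0 0 0 0;0 0 0 0;0 0 0 0;0 0 0 0;0 0 0 0'; python3 -c "
from h import *
go(.495,.202,.028,90)"
```

```text
time_s: 15.78
tool_pos: [0.6571, -0.1026, 0.0142]
tcp_rot: [-0.002, -0.001, 1.0, 0.0]
ft_force: [-0.1, 0.2, 0.4]
width: 1.0
grasp_force: 0.0
time_s: 16.4
tool_pos: [0.659, -0.104, 0.0175]
tcp_rot: [0.001, 0.0, 1.0, -0.0]
ft_force: [-3.2, 1.0, 12.4]
width: 0.433
grasp_force: 59.0
shift [0.0018 0.0059 0.0062] turn(units pi) -0.0 line 90.0 tcp [ 0.659  -0.104   0.0175] t 16.4 w 0.433 q7 1.51
time_s: 17.02
tool_pos: [0.6077, 0.0122, 0.142]
tcp_rot: [0.001, 0.0, 1.0, 0.0]
ft_force: [1.6, -0.0, -2.2]
width: 0.432
grasp_force: 60.3
time_s: 17.65
tool_pos: [0.4945, 0.2038, 0.1416]
tcp_rot: [0.0, -0.002, 1.0, 0.001]
ft_force: [0.3, -0.7, -1.6]
width: 0.427
grasp_force: 60.4
time_s: 18.27
tool_pos: [0.496, 0.2008, 0.141]
tcp_rot: [-0.0, 0.0, 1.0, -0.0]
ft_force: [1.3, 0.6, -0.9]
width: 0.431
grasp_force: 60.4
shift [0.0041 0.005  0.4521] turn(units pi) -0.0002 line 90.0 tcp [0.496  0.2008 0.141 ] t 18.27 w 0.431 q7 1.0
```

```bash
python3 -m pendant '0.004 0.005 0.1 0; 0 0 0.12 0; 0 0 0.12 0; 0 0 0.07 0; 0 0 0.032 0'; python3 -m pendant '0 0 0 0;0 0 0 0;0 0 0 0;0 0 0 0;0 0 0 0' 0.42;  python3 -m pendant '0 0 -0.1 0;0 0 -0.1 0;0 0 -0.1 0;0 0 -0.1 0;0 -0.1 -0.1 0'; python3 -m pendant '-0.04 -0.2 0 0; -0.04 -0.2 0 0; -0.04 -0.2 0 0; -0.04 -0.2 0 0; -0.04 -0.2 0 0' 0; python3 -m pendant '-0.04 -0.2 0 0; -0.04 -0.2 0 0; -0.04 -0.2 0 0; -0.03 -0.2 0 0; 0 -0.05 0 0'; python3 -m pendant '0 0 0 0;0 0 0 0;0 0 0 0;0 0 0 0;0 0 0 0'; python3 -c "
from h import *
go(.583,-.3025,.015,90)"
```

```text
time_s: 18.9
tool_pos: [0.4948, 0.2022, 0.03]
tcp_rot: [-0.0, 0.0, 1.0, -0.0]
ft_force: [-0.2, 0.2, -0.7]
width: 0.428
grasp_force: 60.4
time_s: 19.52
tool_pos: [0.4949, 0.2023, 0.0307]
tcp_rot: [0.0, -0.0, 1.0, -0.0]
ft_force: [-0.5, -0.1, 0.0]
width: 0.581
grasp_force: 0.0
time_s: 20.15
tool_pos: [0.4946, 0.1784, 0.1564]
tcp_rot: [0.0, -0.001, 1.0, 0.0]
ft_force: [0.5, -0.3, -0.1]
width: 0.577
grasp_force: 0.0
time_s: 20.78
tool_pos: [0.545, -0.0744, 0.1557]
tcp_rot: [0.0, 0.0, 1.0, -0.0]
ft_force: [0.6, 0.4, -0.2]
width: 0.998
grasp_force: 0.0
time_s: 21.4
tool_pos: [0.5816, -0.2886, 0.1551]
tcp_rot: [-0.0, 0.002, 1.0, -0.001]
ft_force: [-0.5, 1.8, 0.3]
width: 1.001
grasp_force: 0.0
time_s: 22.02
tool_pos: [0.5824, -0.285, 0.1557]
tcp_rot: [0.0, -0.0, 1.0, -0.0]
ft_force: [1.4, -0.0, -0.4]
width: 0.996
grasp_force: 0.0
shift [-0.0023 -0.07    0.5627] turn(units pi) 0.0001 line 90.0 tcp [ 0.5824 -0.285   0.1557] t 22.02 w 0.996 q7 1.8
```

```bash
python3 -m pendant '-0.002 -0.07 0 0; 0 0 0.15 0; 0 0 0.15 0; 0 0 0.15 0; 0 0 0.11 0'; python3 -m pendant '0 0 0 0;0 0 0 0;0 0 0 0;0 0 0 0;0 0 0 0' 1;python3 -c "
from h import *
go(.583,-.3025,.015,90)";python3 -m pendant '0 0 -0.1 0; 0 0 -0.2 0; 0 0 -0.2 0; 0.03 0.18 0 0; 0.05 0.18 0 0'; python3 -m pendant '0.05 0.2 0 0; 0.05 0.2 0 0;0.05 0.2 0 0;0.05 0.2 0 0;0.05 0.2 0 0'; python3 -m pendant '0.05 0.2 0 0; 0.05 0.2 0 0;0.05 0.2 0 0;0.05 0.2 0 0;0.05 0.2 0 0';  python3 -m pendant '0 0 0 0;0 0 0 0;0 0 0 0;0 0 0 0;0 0 0 0'; python3 -c "
from h import *
go(.43,.294,.028,90)"
```

```text
time_s: 22.65
tool_pos: [0.5825, -0.3025, 0.014]
tcp_rot: [-0.0, -0.0, 1.0, 0.0]
ft_force: [0.1, -0.9, 0.7]
width: 1.002
grasp_force: 0.0
time_s: 23.28
tool_pos: [0.5834, -0.303, 0.0172]
tcp_rot: [0.001, 0.0, 1.0, -0.0]
ft_force: [-1.2, 1.7, 10.3]
width: 0.334
grasp_force: 58.6
shift [0.0018 0.0019 0.0086] turn(units pi) -0.0 line 90.0 tcp [ 0.5834 -0.303   0.0172] t 23.27 w 0.334 q7 1.78
time_s: 23.9
tool_pos: [0.5628, -0.2117, 0.1417]
tcp_rot: [0.001, 0.0, 1.0, -0.0]
ft_force: [1.5, 0.9, -1.4]
width: 0.331
grasp_force: 59.3
time_s: 24.52
tool_pos: [0.5001, 0.0388, 0.1413]
tcp_rot: [0.001, 0.0, 1.0, 0.0]
ft_force: [1.2, 0.7, -1.8]
width: 0.327
grasp_force: 59.4
time_s: 25.15
tool_pos: [0.4374, 0.2891, 0.1413]
tcp_rot: [0.0, -0.0, 1.0, 0.0]
ft_force: [1.1, -0.3, -0.1]
width: 0.33
grasp_force: 59.4
time_s: 25.78
tool_pos: [0.4381, 0.2869, 0.1406]
tcp_rot: [0.0, 0.0, 1.0, -0.0]
ft_force: [1.1, -0.0, -1.2]
width: 0.329
grasp_force: 59.5
shift [0.0324 0.0284 0.4504] turn(units pi) -0.0002 line 90.0 tcp [0.4381 0.2869 0.1406] t 25.77 w 0.329 q7 0.84
```

Target z is about 0.030. After that I'll retreat and look.

```bash
python3 -m pendant '0.032 0.028 0.1 0; 0 0 0.12 0; 0 0 0.12 0; 0 0 0.07 0; 0 0 0.032 0'; python3 -m pendant '0 0 0 0;0 0 0 0;0 0 0 0;0 0 0 0;0 0 0 0' 0.5;  python3 -m pendant '0 0 -0.1 0;0 0 -0.1 0;0 0 -0.1 0;0 0 -0.15 0;0 -0.1 -0.15 0'; python3 -m pendant '-0.04 -0.2 0 0; -0.04 -0.2 0 0; -0.04 -0.2 0 0; -0.04 -0.2 0 0; -0.04 -0.2 0 0' 0; python3 -m pendant '-0.02 -0.2 0 0; 0 -0.2 0 0; 0 0 0 0; 0 0 0 0; 0 0 0 0'
python3 - <<'E'
from h import *
from rig import grab_frame
import cv2
im=[]
for n,(y,x,h,w) in {"top":(175,140,75,80),"side":(120,130,75,110)}.items():
    f=grab_frame(n);a=cv2.cvtColor(f["frame"],cv2.COLOR_RGB2BGR)[y:y+h,x:x+w]
    cv2.imwrite(f"pics/e_{n}.png",cv2.resize(a,None,fx=6,fy=6,interpolation=cv2.INTER_CUBIC))
E
```

```text
time_s: 26.4
tool_pos: [0.4297, 0.294, 0.0293]
tcp_rot: [-0.0, 0.0, 1.0, -0.0]
ft_force: [0.2, 0.6, -0.6]
width: 0.33
grasp_force: 59.5
time_s: 27.02
tool_pos: [0.4299, 0.2943, 0.0302]
tcp_rot: [0.0, -0.0, 1.0, -0.0]
ft_force: [0.3, -0.3, -0.2]
width: 0.502
grasp_force: 0.0
time_s: 27.65
tool_pos: [0.4295, 0.2701, 0.1811]
tcp_rot: [0.0, -0.001, 1.0, 0.0]
ft_force: [1.1, -0.0, -0.6]
width: 0.497
grasp_force: 0.0
time_s: 28.28
tool_pos: [0.48, 0.0176, 0.1802]
tcp_rot: [0.0, -0.0, 1.0, -0.0]
ft_force: [0.3, 1.6, -1.1]
width: 1.0
grasp_force: 0.0
time_s: 28.9
tool_pos: [0.485, -0.0796, 0.1801]
tcp_rot: [0.0, -0.001, 1.0, 0.0]
ft_force: [-0.4, 1.3, -0.3]
width: 0.997
grasp_force: 0.0
```

View pics/e_top.png

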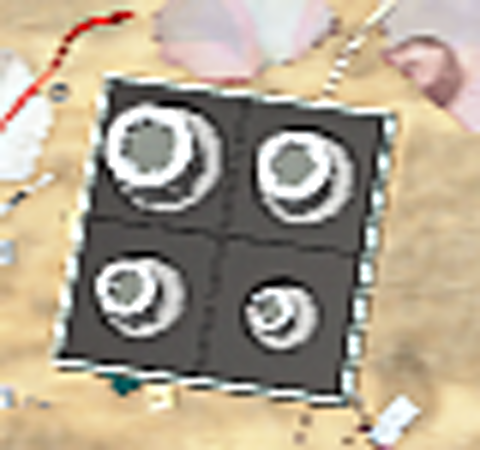

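View pics/e_side.png

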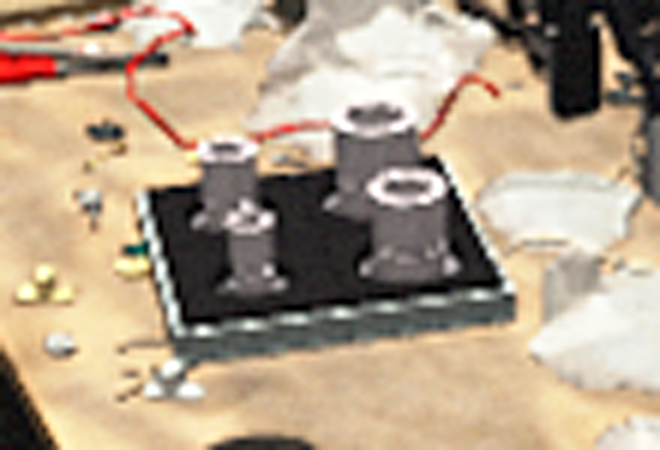

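All four stand upright in the right pockets: tops at crop pixels (270,310), (127,289), (295,167) and (150,146). I'll check the centring by numbers and then hand in.

Run:
```python
from h import *
from rig import r
f=pickle.load(open("top0.pkl","rb"))
P=dict(a=(.417,.215),b=(.43,.294),c=(.495,.202),d=(.508,.28));ok=True
for n,u,v,z in[("a",270,310,.052),("b",127,289,.056),("c",295,167,.06),("d",150,146,.066)]:
    e=np.hypot(*(ray(f,140+u/6-.4,175+v/6-.4,z)[:2]-P[n]));print(n,e.round(4));ok&=e<.009
s=r.sense();print(ok,np.abs(s["dq"]).max())
if ok: print(r.sign_off())
```

```text
a 0.0013
b 0.0012
c 0.0018
d 0.0018
True 0.005613482481179891
the job is handed in; nothing more can be done
None
```

I put all four sockets upright in their size-matched pockets, each within about 2 mm of the pocket centre by the last top picture, and handed the job in at about 29 s; the spool, bolt and look-alikes were never gripped, though I did not re-measure them, and no verdict came back.

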